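Stand the overflow pipe up in the drain and press it home

TASK

The white overflow pipe of the test station is parked: it leans back on its rest with its tapered foot in the drain funnel. Without lifting its foot out of the funnel, tip the pipe upright so that the foot drops into the tapered seat, then press it straight down against the stiff valve pin until it is fully home, and let go of it. Do not knock the pumps, the coupling, the bottle or the other loose things about.

Things in the scene. Friction and masses are not known exactly. Their poses are not given: they have to be found in the camera images.
- drain: Drain station, fixed: steel plate 180 mm (x) by 270 mm (y), 8 mm thick, lip 14 mm high, with a grey funnel and a steel parking rest on it. Origin: on the table surface, below the funnel axis; z up. The rest and the leaning pipe are on its +y side, bystanders on its -y side.
- funnel_rim (a point): Centre of the funnel's mouth, on its axis, level with the rim, 92 mm above the table. Mouth about 64 mm wide inside; a steep lead-in narrows to 34 mm wide at 68 mm above the table, and below that is the long tapered seat that matches the pipe's foot.
- pipe: White overflow pipe, loose, 220 mm long, 36 mm diameter, about 0.2 kg; the lowest 58 mm taper down to 22 mm. Origin: centre of the foot's flat underside; z runs from foot to cap. Starts leaning about 39 degrees on the rest, foot in the lead-in 68 mm above the table, 12 mm past the axis. Tipped upright, the foot drops onto the pin (27 mm above the table) with a little play; fully home it is 20 mm above.
- pipe_top (a point): Centre of the pipe's flat closed cap (32 mm flat, edge chamfered), 220 mm from the foot; 240 mm above the table when fully home. Four dark slots in the side just below it.
- plunger (a joint): Brass valve pin, 18 mm diameter, in the bottom of the funnel: metres pushed down (starts at 0 to 0.0015, about 0.008 with the pipe home). Stiff friction of about 8 N and no spring: the pipe's own weight does not move it, a push of 8 to 20 N on the pipe does, and it stays down.
- pump: Bystander: must not be moved more than 30 mm. Small pump on the plate, black 56 mm square foot, white body, red cap, 50 mm tall; origin centre of underside.
- coupling: Bystander: must not be moved more than 30 mm. White plastic ring on the plate, 50 mm outside diameter, 22 mm tall; origin centre of underside.
- bottle: Bystander: must not be moved more than 30 mm. White bottle with blue cap, 60 mm diameter, 160 mm tall; origin centre of underside.
- grease: Bystander: must not be moved more than 30 mm. Grey jar with black lid, 68 mm diameter, 70 mm tall; origin centre of underside.
- driver: Bystander: must not be moved more than 30 mm. Screwdriver lying on the table, 190 mm long along its x.
- wrench: Bystander: must not be moved more than 30 mm. Steel wrench lying on the table, 170 mm long along its x.
- pump2: Bystander: must not be moved more than 30 mm. A second pump like the first, standing on the table; origin centre of underside.
- seat (a point): Point on the funnel's axis 20 mm above the table: where the centre of the pipe's foot lies when the pipe is fully home.
- rest_bar (a point): Middle of the parking rest's dark cross bar (10 mm diameter, 48 mm long along the station's x), 154 mm above the table and 85 mm from the funnel axis; its upturned ends reach 175 mm above the table. A 30 mm wide post carries it.
- pipe_band (a point): On the pipe's axis, 72 mm from the foot: lower edge of the dark band (12 mm wide) round the pipe. Level with the funnel rim when the pipe is fully home, about 7 mm above it before pressing.

How it is judged:
By the outcome, as a careful person would: the job done as asked, in the order asked, and still so for the second after the job is handed in, with the robot touching nothing.
It also fails if it takes over 48 s, if anything falls off the work surface, if the arm or the gripper's body presses on something with over 40 N, if the wrist force passes 120 N, or if a joint passes its speed limit or range.

ROBOT

A 6-joint arm with a two-finger parallel gripper is mounted at the origin on the work surface. World frame = base frame: x ahead of the robot, y to its left, z up, the work surface at z = 0. Lengths are in mm, angles in rad, forces in N, time in s.
With the tool pointing down it reaches from about 275 to 750 mm from the base axis. Payload 10.2 kg.
Tool frame: the origin (TCP) lies midway between the tips of the shut fingers; the grasp point (between the pads) lies 19 mm behind it (bot.hold_point_z is the distance from the TCP to the grasp point, in mm); z points along the fingers, y is the line along which they close (so a half turn about z gives the same grasp; the last joint's range is limited). The gripper opens to 85 mm and grips with 20 to 120 N. Pads are 22 mm wide; open, the fingers measure 114 mm over their backs; the gripper's body (76 mm by 85 mm) begins 54 mm behind the grasp point. The pads swing forward as they close: fully open they stand 13 mm farther back than shut.
Start: joints at [-1.36, 0.313, 1.498, -0, 1.331, -0.223], TCP at [220.657, -476.384, 231.294] pointing down, gripper open.
Joint ranges: [-2.94, 2.94], [-0.97, 2.17], [0.19, 2.56], [-1.23, 4.37], [0.02, 3.11], [-2.88, 2.88]. Speed limits (rad/s): [2.39, 2.39, 3.01, 3.14, 3.14, 3.14].

INTERFACE

Orientations are given as a rotation vector (axis times angle).
In Python, from cell import bot gives the robot as it stands.
- The arm moves only by the tool servo_tool, never from a script. Its argument "deltas" is a list of rows, each a list of 2 entries, a list of its own where there are three numbers: the shift along the tool's x, y, z in mm, then the turn, a rotation vector about the tool's x, y, z in degrees. In form: [[[dx, dy, dz], [wx, wy, wz]], ...]. A call has 1 to 12 rows; each row is the pose to reach, as a shift and turn from the pose commanded when the call began, along the tool's axes at that moment; what a row does not reach only later rows make up. A row lasts 1/10 s, in which the tool goes at most 50 mm and 8.59 degrees, less where a joint would pass 70% of its speed; a pose out of reach is approached as far as the arm can. A call with a gripper value outside its range is refused whole. "grip" is the finger opening in mm, from 0 to 85.4, set as the call begins (left out, the last holds). The fingers move at their own pace and stop on an object; "newtons" is the grip in N (left out, the last holds). Time passes only in rows, so rows that repeat a pose let the fingers close. It gives the time, the measured TCP pose, the force, the opening and the grip force at its end, in the units of the state.
- bot.get_state(): the state, without advancing time (a new reading comes with each control period).
- bot.snapshot(name): name is "side" or "top" or "wrist"; returns the picture (400x640x3 uint8, red, green, blue); there is no depth.
- bot.calibration(name): a dict with "mtx" (3x3 intrinsics, pixels), "xyz" and "rotation" of the camera in the world; the wrist camera has in their place "hand_eye" (4x4, takes a point from camera to tool coordinates, whose origin is the TCP and whose axes are the flange's). Camera axes: x right, y down, z forward; pixel columns grow to the right and rows downward; lengths in mm; the calibration is good to about 2 mm. The wrist camera is an equidistant fisheye: a pixel r from the principal point sees the ray r / f radians off the axis. A picture is of the moment at which its call begins: read the wrist's pose just before it. calibration takes no time and is no camera call.
- bot.job_done(): hands the job in; it is judged then, once.
The state is a dict: "t": time; "joints": joint angles; "dq": joint speeds; "tau": joint torques, N m; "eef_pos": TCP position; "eef_rot": TCP orientation; "ft_force": force on the tool from outside, world axes, zero at the start; "torque": the same for the moment, N m; "gripper_width": opening from 0.0 (shut) to 1.0 (fully open); "grip_force": force on a finger pad.
Only numpy, scipy, OpenCV 4.12 (cv2) and the standard library are available. Lean on these libraries where they do the work, as an engineer would, in place of code of your own. Each camera call takes 0.05 s, during which the arm holds its last target. There are 200 camera calls.

## Working session

There is one attempt and no reset: what is moved stays moved. The work goes in short steps, Python scripts to look and compute and a tool call to move; the robot and the scene stay as the last step left them, time stands still between calls to the robot, and variables do not carry over. Pictures are saved under pics/ and viewed, at most 10 in all, crops included, and the job is handed in when it is done.

Besides the shell and the picture viewer there is one more tool, called by a JSON object that holds its "name" and its "arguments", one argument or row to a line. servo_tool: Moves the arm, as the interface text tells. Its arguments: {"type":"object","properties":{"deltas":{"type":"array"},"grip":{"type":"number"},"newtons":{"type":"number"}},"required":["deltas"]}

```bash
mkdir -p pics; ls
python3 - <<'E'
from cell import bot
import cv2
s=bot.get_state(); print(s)
for n in("side","top"):
    cv2.imwrite(f"pics/{n}0.png",bot.snapshot(n)[:,:,::-1]); print(n,bot.calibration(n))
print(bot.calibration("wrist"),bot.hold_point_z)
E
```

```text
pics
{'t': 0.0, 'joints': array([-1.36038514e+00,  3.13436673e-01,  1.49840319e+00,  1.66164144e-05,
        1.33101773e+00, -2.23368741e-01]), 'dq': array([-8.23210208e-04,  9.30456173e-04, -5.15275637e-04,  7.47808615e-04,
        1.37242423e-04,  3.05710365e-05]), 'tau': array([ 1.26364437e-03, -4.12250590e+01, -2.59748733e+01, -5.88066086e-05,
        3.99627839e-03,  4.52236827e-05]), 'eef_pos': array([ 220.61397407, -476.12404215,  230.75465739]), 'eef_rot': array([-3.06675579e+00, -6.75772065e-01, -3.82074369e-05]), 'ft_force': array([ 0.18585087, -0.55088571, -0.36223479]), 'torque': array([-0.03940811, -0.03312944,  0.05657084]), 'grip_force': 0.0, 'gripper_width': 0.9973113447424559}
side {'mtx': array([[516.72966565,   0.        , 320.69237982],
       [  0.        , 516.72966565, 192.07840296],
       [  0.        ,   0.        ,   1.        ]]), 'xyz': array([ 448.77378879, -886.99083737, 1178.64799358]), 'rotation': array([-2.42983498,  0.17112493, -0.05652594])}
top {'mtx': array([[365.81231757,   0.        , 322.55463194],
       [  0.        , 365.81231757, 196.15357707],
       [  0.        ,   0.        ,   1.        ]]), 'xyz': array([ 454.26615807,  -27.73091291, 1194.00253597]), 'rotation': array([-2.16112348,  2.17560794, -0.13520855])}
{'mtx': array([[309.70691629,   0.        , 320.09992524],
       [  0.        , 309.70691629, 197.41634921],
       [  0.        ,   0.        ,   1.        ]]), 'hand_eye': array([[-4.73568051e-04, -9.53468875e-01, -3.01491096e-01,
         7.63715720e+01],
       [ 9.99999885e-01, -4.29647780e-04, -2.11987060e-04,
        -2.30648901e-01],
       [ 7.25880835e-05, -3.01491162e-01,  9.53468969e-01,
        -1.41509503e+02],
       [ 0.00000000e+00,  0.00000000e+00,  0.00000000e+00,
         1.00000000e+00]])} 18.700000000000003
```

View pics/side0.png

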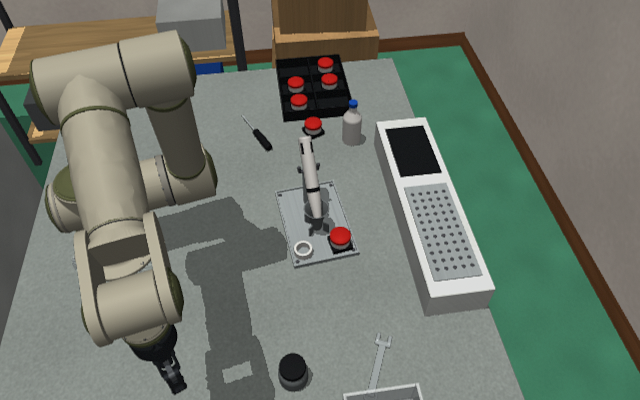

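View pics/top0.png

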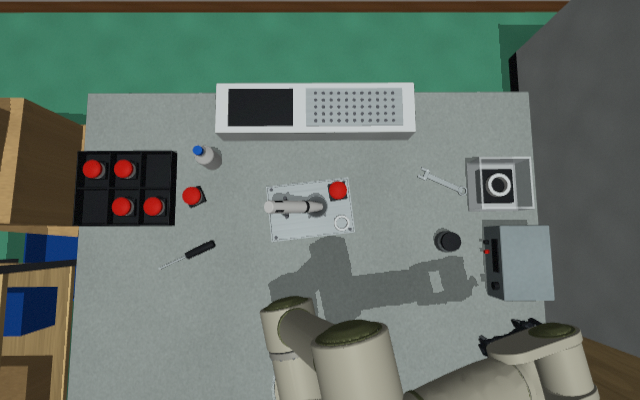

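The side view shows the pipe's cap at about (305,142) and the funnel at about (316,215). In the top view they are at about (270,207) and (318,207). I'll enlarge both.

Run:
```python
import cv2,numpy as np
a=cv2.imread("pics/top0.png")[170:250,258:363]; b=cv2.imread("pics/side0.png")[130:275,265:365]
a=cv2.resize(a,None,fx=5,fy=5,interpolation=cv2.INTER_CUBIC); b=cv2.resize(b,None,fx=4,fy=4,interpolation=cv2.INTER_CUBIC)
a=a[:400,:400+50]
c=np.zeros((580,800,3),np.uint8); c[:400,:400]=a[:,:400]; c[:580,400:800]=b
c=np.zeros((580,800,3),np.uint8); t=cv2.resize(cv2.imread("pics/top0.png")[170:250,260:360],None,fx=4,fy=4,interpolation=cv2.INTER_CUBIC)
c[:320,:400]=t; c[:580,400:]=b
for i in range(0,100,10):
    cv2.putText(c,str(260+i),(i*4,335),0,.35,(255,255,255)); cv2.line(c,(i*4,320),(i*4,325),(255,255,255))
cv2.imwrite("pics/crop0.png",c)
```

```text
(no output)
```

View pics/crop0.png

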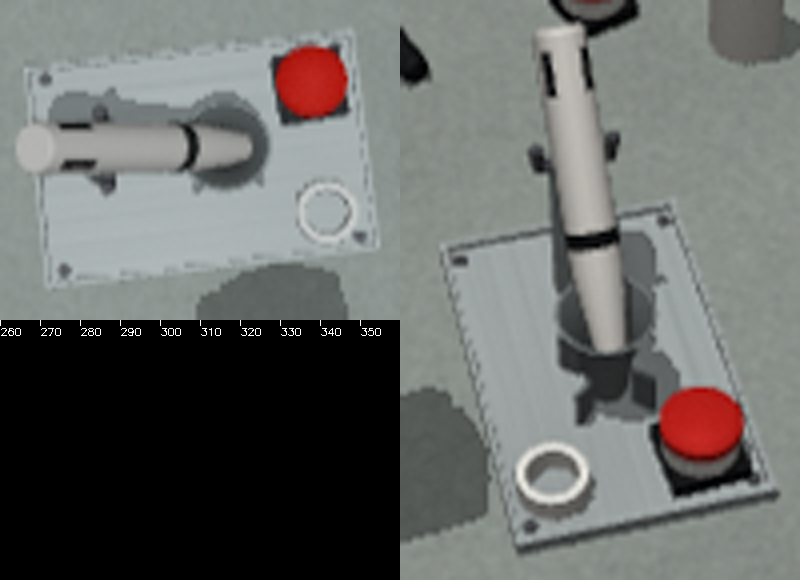

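```bash
cat > h.py <<'E'
import numpy as np,cv2
from scipy.optimize import least_squares
from scipy.spatial.transform import Rotation as R
from cell import bot
def proj(n,P):
    c=bot.calibration(n); q=(np.atleast_2d(P)-c["xyz"])@R.from_rotvec(c["rotation"]).as_matrix()
    u=q@np.array(c["mtx"]).T; return u[:,:2]/u[:,2:]
def st2w(p,P):
    P=np.atleast_2d(P); c,s=np.cos(p[2]),np.sin(p[2])
    return np.c_[p[0]+c*P[:,0]-s*P[:,1],p[1]+s*P[:,0]+c*P[:,1],P[:,2]]
E
cat > fit.py <<'E'
from h import *
T=lambda a:np.array(a)/4+[260,170]; S=lambda a:(np.array(a)-[400,0])/4+[265,130]
t=np.radians(39)
M=np.array([[90,135,14],[90,-135,14],[-90,-135,14],[-90,135,14],[0,0,92],[24,85,168],[-24,85,168],[0,-12+220*np.sin(t),68+220*np.cos(t)]],float)
top=T([[25,62],[352,32],[378,247],[48,287],[224,139],[103,112],[107,183],[38,149]])
side=S([[672,205],[777,492],[517,548],[443,247],[606,313],[613,146],[538,158],[560,36]])
f=lambda p:np.r_[(proj("top",st2w(p,M))-top).ravel(),(proj("side",st2w(p,M))-side).ravel()]
r=least_squares(f,[480,0,0],loss="soft_l1")
print(r.x,np.degrees(r.x[2])); print(f(r.x).reshape(2,-1,2).round(1))
# free cap, triangulated
for k in (4,7):
    g=lambda P:np.r_[(proj("top",P)[0]-top[k]),(proj("side",P)[0]-side[k])]
    q=least_squares(g,[480,0,200]);print(k,q.x,q.cost,st2w(r.x,M[k]))
# bystanders near by
for k,z,u in(("bottle",160,[198,150]),("pump2",50,[192,197])):
    q=least_squares(lambda P:proj("top",[P[0],P[1],z])[0]-u,[480,0]);print(k,q.x)
E
python3 fit.py
```

```text
[ 5.50140351e+02 -1.71993832e+01  1.00625077e-01] 5.765392249331447
[[[ 4.7 -0.5]
  [ 5.3 -1.7]
  [ 5.3 -0.5]
  [ 4.1 -1.4]
  [-1.1  1.1]
  [-2.1  0.3]
  [-1.4 -0.5]
  [-3.3 -1.1]]

 [[ 1.3  2.2]
  [ 0.7  3.9]
  [-0.2  3.8]
  [-0.4  2.7]
  [-1.3 -1.5]
  [-2.  -2.9]
  [-0.7 -2.8]
  [-1.6 -3.5]]]
4 [553.45307847 -20.64271519  89.28627894] 0.01074582755212974 [[550.14035075 -17.1993832   92.        ]]
7 [537.7525895  100.78173037 233.17654432] 1.0939417803115297 [[537.4377227  108.61146155 238.97211152]]
bottle [707.58516242 317.32793924]
pump2 [584.163831   368.10192704]
```

```bash
sed -i 's/^f=lambda.*/def mm(p):\n    m=M.copy(); m[:4,1]+=p[3]; return st2w(p,m)\nf=lambda p:np.r_[(proj("top",mm(p))-top).ravel(),(proj("side",mm(p))-side).ravel()]/; s/\[480,0,0\]/[480,0,0,0]/' fit.py; python3 fit.py
```

```text
[ 5.51738468e+02 -2.45199623e+01  1.07438831e-01  2.09083762e+01] 6.155791578854242
[[[ 0.3 -0. ]
  [ 0.9 -1.8]
  [ 1.3 -0.6]
  [ 0.1 -0.9]
  [ 1.3  0.6]
  [ 0.5 -0.1]
  [ 1.3 -0.9]
  [-0.5 -1.4]]

 [[ 0.1 -1.2]
  [-0.2 -0.5]
  [-0.6 -0.4]
  [-1.3 -0.5]
  [-0.4  0.5]
  [-1.3 -1. ]
  [ 0.  -0.8]
  [-1.  -1.6]]]
4 [553.45307847 -20.64271519  89.28627894] 0.01074582755212974 [[551.73846848 -24.51996234  92.        ]]
7 [537.7525895  100.78173037 233.17654432] 1.0939417803115297 [[538.17889782 101.20141    238.97211152]]
bottle [707.58516242 317.32793924]
pump2 [584.163831   368.10192704]
```

```bash
cat >> h.py <<'E'
ST=[552.3,-23.0,0.106]; E=np.cos(ST[2]),np.sin(ST[2])
def target(th,s,F):
    "TCP pose: tool z down the pipe axis leaning th deg, TCP s mm from foot F (station)"
    t=np.radians(th); u=np.array([0,np.sin(t),np.cos(t)])
    pos=st2w(ST,np.array(F)+s*u)[0]
    Rz=R.from_euler("z",ST[2]).as_matrix(); z=-Rz@u; y=Rz@[1,0,0]; x=np.cross(y,z)
    return pos,np.c_[x,y,z]
def delta(pos,Rt):
    s=bot.get_state(); R0=R.from_rotvec(s["eef_rot"]).as_matrix()
    return (R0.T@(np.array(pos)-s["eef_pos"])).round(1), np.degrees(R.from_matrix(R0.T@Rt).as_rotvec()).round(1)
E
python3 - <<'E'
from h import *
for s in(300,166):
    p,Rt=target(39,s,[0,-12,68]);print(p,delta(p,Rt))
E
```

```text
[533.59468635 152.80380638 301.14378844] (array([ 548.4, -439.2,  -69.7]), array([-24.2, -33.8, -68.3]))
[542.51682307  68.94819049 197.0062296 ] (array([ 521.2, -359.2,   34.3]), array([-24.2, -33.8, -68.3]))
```

{"name": "servo_tool", "arguments": {
  "deltas": [
    [[0, 0, -50], [0, 0, 0]],
    [[0, 0, -100], [0, 0, 0]],
    [[40, -30, -150], [0, 0, 0]],
    [[80, -60, -180], [0, 0, -5]],
    [[120, -90, -180], [0, 0, -10]],
    [[160, -120, -180], [0, 0, -15]],
    [[200, -150, -180], [0, 0, -20]],
    [[240, -180, -180], [0, 0, -25]],
    [[280, -210, -180], [0, 0, -30]],
    [[320, -240, -180], [0, 0, -35]],
    [[360, -270, -180], [0, 0, -40]],
    [[400, -300, -180], [0, 0, -45]]
  ],
  "grip": 85
}}

```text
t: 1.3
eef_pos: [446.2, -55.8, 411.2]
eef_rot: [-2.572, -1.803, 0.0]
ft_force: [0.8, -1.1, -0.3]
gripper_width: 0.993
grip_force: 0.0
```

Run:
```python
from h import *
p,Rt=target(39,300,[0,-12,68]);print(p,delta(p,Rt),bot.get_state()["joints"].round(2))
```

```text
[533.59468635 152.80380638 301.14378844] (array([225.9,  11. , 110.1]), array([ -8.9, -38.3, -25. ])) [-0.39  0.08  1.32 -0.    1.74 -0.04]
```

{"name": "servo_tool", "arguments": {
  "deltas": [
    [[30, 0, 0], [-1.5, -6.4, -4.2]],
    [[70, 3, 0], [-3, -12.8, -8.4]],
    [[110, 6, 10], [-4.5, -19, -12.5]],
    [[150, 8, 30], [-6, -25.5, -16.7]],
    [[190, 10, 60], [-7.5, -32, -21]],
    [[226, 11, 90], [-8.9, -38.3, -25]],
    [[226, 11, 110], [-8.9, -38.3, -25]],
    [[226, 11, 110], [-8.9, -38.3, -25]],
    [[226, 11, 110], [-8.9, -38.3, -25]],
    [[226, 11, 110], [-8.9, -38.3, -25]]
  ]
}}

```text
t: 2.3
eef_pos: [534.3, 149.6, 303.5]
eef_rot: [1.724, 1.904, -0.605]
ft_force: [-0.3, -0.3, 0.6]
gripper_width: 0.996
grip_force: 0.0
```

Run:
```python
from h import *
p,Rt=target(39,300,[0,-12,68]);print(p,delta(p,Rt),bot.get_state()["joints"].round(2))
p,Rt=target(39,166,[0,-12,68]);print(p,delta(p,Rt))
s=bot.get_state(); im=bot.snapshot("wrist"); c=bot.calibration("wrist")
im=np.ascontiguousarray(im[:,:,::-1])
# overlay predicted pipe axis/cap
H=np.array(c["hand_eye"]); R0=R.from_rotvec(s["eef_rot"]).as_matrix(); K=np.array(c["mtx"])
def wp(P):
    q=H[:3,:3].T@(R0.T@(P-s["eef_pos"])-H[:3,3]); r=np.hypot(q[0],q[1]); a=np.arctan2(r,q[2]); return K[:2,2]+K[0,0]*a*q[:2]/r
t=np.radians(39)
for k,col in((0,(0,0,255)),(72,(0,255,0)),(220,(255,0,0))):
    w=wp(st2w(ST,np.array([0,-12,68])+k*np.array([0,np.sin(t),np.cos(t)]))[0]);print(k,w); cv2.circle(im,tuple(int(v) for v in w.round()),3,col,1)
for a in np.linspace(0,6.28,40):
    w=wp(st2w(ST,[32*np.cos(a),32*np.sin(a),92])[0]); cv2.circle(im,tuple(int(v) for v in w.round()),1,(0,255,255),-1)
cv2.imwrite("pics/w1.png",im)
```

```text
[533.59468635 152.80380638 301.14378844] (array([ 4. , -0.4, -0.2]), array([ 0. , -0.1, -0.4])) [ 0.34  0.48  1.22 -0.66  1.62  0.27]
[542.51682307  68.94819049 197.0062296 ] (array([  3.9,  -0.4, 133.8]), array([ 0. , -0.1, -0.4]))
0 [320.47091247 154.12450984]
72 [320.50129235 163.84088198]
220 [320.61807807 202.22937961]
```

View pics/w1.png

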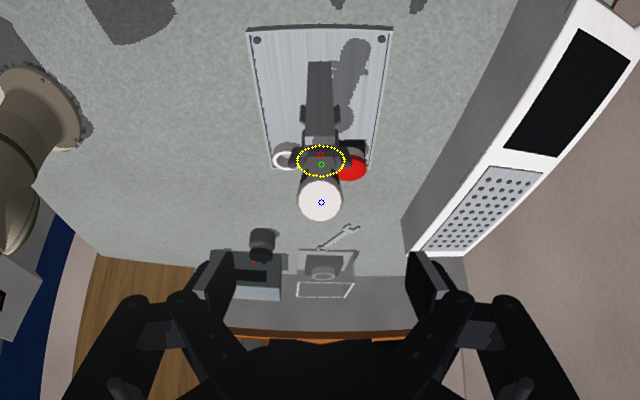

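The wrist view shows the pipe's cap at about (320,201), against a predicted (320.6,202), so the model holds. I'll move in along the pipe's axis and grip.

{"name": "servo_tool", "arguments": {
  "deltas": [
    [[4, 0, 15], [0, 0, 0]],
    [[4, 0, 30], [0, 0, 0]],
    [[4, 0, 50], [0, 0, 0]],
    [[4, 0, 70], [0, 0, 0]],
    [[4, 0, 90], [0, 0, 0]],
    [[4, 0, 110], [0, 0, 0]],
    [[4, 0, 122], [0, 0, 0]],
    [[4, 0, 130], [0, 0, 0]],
    [[4, 0, 134], [0, 0, 0]],
    [[4, 0, 134], [0, 0, 0]],
    [[4, 0, 134], [0, 0, 0]]
  ]
}}

```text
t: 3.45
eef_pos: [542.6, 70.0, 195.2]
eef_rot: [1.721, 1.907, -0.607]
ft_force: [-1.3, -0.3, -0.1]
gripper_width: 0.995
grip_force: 0.0
```

Run:
```python
from h import *
p,Rt=target(39,166,[0,-12,68]);print(p,delta(p,Rt))
```

```text
[542.51682307  68.94819049 197.0062296 ] (array([-1.9, -0.1, -0.7]), array([-0. , -0. , -0.2]))
```

{"name": "servo_tool", "arguments": {
  "deltas": [
    [[-2, 0, -0.5], [0, 0, 0]],
    [[-2, 0, -0.5], [0, 0, 0]],
    [[-2, 0, -0.5], [0, 0, 0]],
    [[-2, 0, -0.5], [0, 0, 0]],
    [[-2, 0, -0.5], [0, 0, 0]],
    [[-2, 0, -0.5], [0, 0, 0]],
    [[-2, 0, -0.5], [0, 0, 0]],
    [[-2, 0, -0.5], [0, 0, 0]]
  ],
  "grip": 20,
  "newtons": 35
}}

```text
t: 4.25
eef_pos: [542.5, 68.6, 196.4]
eef_rot: [1.721, 1.907, -0.608]
ft_force: [-0.0, 3.3, 2.0]
gripper_width: 0.41
grip_force: 34.7
```

Run:
```python
from h import *
s=bot.get_state();print(s["gripper_width"],s["grip_force"],s["ft_force"])
F=np.array([0,-12.,68])
p,Rt=target(39,166,F);print(delta(p,Rt))
for th,y,z in((33,-9.5,68.5),(26,-6.5,69),(19,-4,69),(12,-2,69),(6,-1,69),(0,0,69),(0,0,64),(0,0,28)):
    p,Rt=target(th,166,[0,y,z]);print(th,delta(p,Rt))
```

```text
0.40973713219383745 34.69177097082138 [-8.09025410e-04  3.32212988e+00  2.02272660e+00]
(array([-0.1,  0. , -0.7]), array([-0.1, -0. , -0.2]))
33 (array([-15.8,   0.1,  -1.7]), array([-0. ,  6. , -0.2]))
26 (array([-33.8,   0.1,  -0.7]), array([-0. , 13. , -0.2]))
19 (array([-51.3,   0.2,   3.5]), array([-0. , 20. , -0.2]))
12 (array([-68.3,   0.2,  10.3]), array([-0. , 27. , -0.2]))
6 (array([-82.6,   0.3,  18.4]), array([-0. , 33. , -0.2]))
0 (array([-95.8,   0.3,  28. ]), array([ 0. , 39. , -0.2]))
0 (array([-92.7,   0.3,  31.9]), array([ 0. , 39. , -0.2]))
0 (array([-70. ,   0.3,  59.8]), array([ 0. , 39. , -0.2]))
```

Gripped: the opening of 35 mm matches the 36 mm pipe. Next I tip it upright slowly.

{"name": "servo_tool", "arguments": {
  "deltas": [
    [[-8, 0, -1.5], [0, 3, 0]],
    [[-16, 0, -2], [0, 6, 0]],
    [[-25, 0, -1.5], [0, 9.5, 0]],
    [[-34, 0, -1], [0, 13, 0]],
    [[-43, 0, 1], [0, 16.5, 0]],
    [[-51, 0, 3.5], [0, 20, 0]],
    [[-60, 0, 6.5], [0, 23.5, 0]],
    [[-68, 0, 10], [0, 27, 0]],
    [[-75.5, 0, 14], [0, 30, 0]],
    [[-82.5, 0, 18], [0, 33, 0]],
    [[-89, 0, 23], [0, 36, 0]],
    [[-96, 0, 28], [0, 39, 0]]
  ]
}}

```text
t: 5.45
eef_pos: [551.5, -23.7, 234.4]
eef_rot: [-2.103, -2.331, -0.002]
ft_force: [0.8, 0.3, -1.7]
gripper_width: 0.409
grip_force: 35.1
```

{"name": "servo_tool", "arguments": {
  "deltas": [
    [[0, 0, 0], [0, 0, 0]],
    [[0, 0, 0], [0, 0, 0]],
    [[0, 0, 0], [0, 0, 0]]
  ]
}}

```text
t: 5.75
eef_pos: [551.7, -22.7, 234.6]
eef_rot: [2.103, 2.333, -0.0]
ft_force: [0.4, -0.2, -1.5]
gripper_width: 0.412
grip_force: 35.1
```

Run:
```python
from h import *
s=bot.get_state();print(s["eef_pos"],s["torque"])
p,Rt=target(0,166,[0,0,69]);print(p,delta(p,Rt))
c=np.zeros((400,800,3),np.uint8)
a=bot.snapshot("side")[90:240,265:365,::-1]; b=bot.snapshot("top")[160:260,250:350,::-1]
c[:400,:267]=cv2.resize(a,(267,400),interpolation=3); c[:400,300:700]=cv2.resize(b,(400,400),interpolation=3)
cv2.imwrite("pics/c2.png",c)
```

```text
[551.68384733 -22.67477171 234.64718826] [-0.05450703  0.03655137  0.05061952]
[552.3 -23.  235. ] (array([-0.4,  0.6, -0.4]), array([ 0. ,  0. , -0.1]))
```

View pics/c2.png

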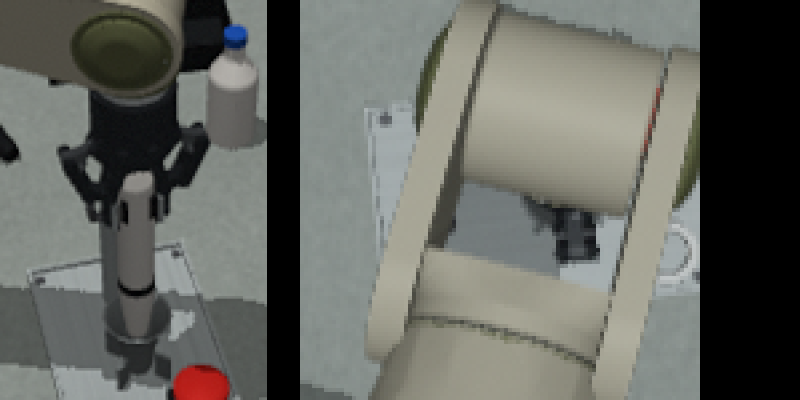

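The side crop shows the pipe upright, its axis at about x=137, with the foot in the funnel centred on the rim and the force near zero. I'll lower it gently.

{"name": "servo_tool", "arguments": {
  "deltas": [
    [[0, 0, 4], [0, 0, 0]],
    [[0, 0, 8], [0, 0, 0]],
    [[0, 0, 12], [0, 0, 0]],
    [[0, 0, 15], [0, 0, 0]],
    [[0, 0, 18], [0, 0, 0]],
    [[0, 0, 21], [0, 0, 0]],
    [[0, 0, 24], [0, 0, 0]],
    [[0, 0, 24], [0, 0, 0]]
  ]
}}

```text
t: 6.65
eef_pos: [551.8, -23.3, 210.5]
eef_rot: [-2.104, -2.332, -0.001]
ft_force: [-0.5, 0.0, -2.4]
gripper_width: 0.409
grip_force: 35.1
```

{"name": "servo_tool", "arguments": {
  "deltas": [
    [[0, 0, 2], [0, 0, 0]],
    [[0, 0, 4], [0, 0, 0]],
    [[0, 0, 6], [0, 0, 0]],
    [[0, 0, 8], [0, 0, 0]],
    [[0, 0, 10], [0, 0, 0]],
    [[0, 0, 12], [0, 0, 0]],
    [[0, 0, 12], [0, 0, 0]]
  ]
}}

```text
t: 7.35
eef_pos: [551.8, -23.2, 198.6]
eef_rot: [-2.104, -2.333, -0.001]
ft_force: [-0.3, -0.2, -1.9]
gripper_width: 0.41
grip_force: 35.1
```

{"name": "servo_tool", "arguments": {
  "deltas": [
    [[0, 0, 1], [0, 0, 0]],
    [[0, 0, 2], [0, 0, 0]],
    [[0, 0, 3], [0, 0, 0]],
    [[0, 0, 4], [0, 0, 0]],
    [[0, 0, 4], [0, 0, 0]],
    [[0, 0, 4], [0, 0, 0]]
  ]
}}

```text
t: 7.95
eef_pos: [551.9, -23.3, 194.9]
eef_rot: [2.104, 2.332, 0.001]
ft_force: [0.0, 1.4, -1.7]
gripper_width: 0.412
grip_force: 35.1
```

{"name": "servo_tool", "arguments": {
  "deltas": [
    [[0, 0, 1], [0, 0, 0]],
    [[0, 0, 2], [0, 0, 0]],
    [[0, 0, 3], [0, 0, 0]],
    [[0, 0, 3], [0, 0, 0]],
    [[0, 0, 3], [0, 0, 0]]
  ],
  "newtons": 60
}}

```text
t: 8.45
eef_pos: [551.9, -23.2, 191.8]
eef_rot: [2.104, 2.332, 0.001]
ft_force: [-0.1, 1.5, -2.0]
gripper_width: 0.405
grip_force: 59.8
```

{"name": "servo_tool", "arguments": {
  "deltas": [
    [[0, 0, 1], [0, 0, 0]],
    [[0, 0, 2], [0, 0, 0]],
    [[0, 0, 2], [0, 0, 0]],
    [[0, 0, 2], [0, 0, 0]]
  ]
}}

```text
t: 8.85
eef_pos: [552.0, -23.2, 190.3]
eef_rot: [2.104, 2.332, 0.002]
ft_force: [-0.8, 1.5, 2.5]
gripper_width: 0.402
grip_force: 60.1
```

{"name": "servo_tool", "arguments": {
  "deltas": [
    [[0, 0, 1], [0, 0, 0]],
    [[0, 0, 2], [0, 0, 0]],
    [[0, 0, 3], [0, 0, 0]],
    [[0, 0, 3], [0, 0, 0]],
    [[0, 0, 3], [0, 0, 0]]
  ]
}}

```text
t: 9.35
eef_pos: [552.2, -23.1, 188.0]
eef_rot: [2.103, 2.332, 0.002]
ft_force: [-0.5, 2.8, 7.5]
gripper_width: 0.404
grip_force: 60.9
```

{"name": "servo_tool", "arguments": {
  "deltas": [
    [[0, 0, 1], [0, 0, 0]],
    [[0, 0, 2], [0, 0, 0]],
    [[0, 0, 3], [0, 0, 0]],
    [[0, 0, 3], [0, 0, 0]],
    [[0, 0, 3], [0, 0, 0]]
  ]
}}

```text
t: 9.85
eef_pos: [552.3, -23.0, 185.2]
eef_rot: [2.103, 2.332, 0.003]
ft_force: [-2.0, 3.7, 9.4]
gripper_width: 0.408
grip_force: 60.9
```

{"name": "servo_tool", "arguments": {
  "deltas": [
    [[0, 0, 1], [0, 0, 0]],
    [[0, 0, 2], [0, 0, 0]],
    [[0, 0, 2], [0, 0, 0]],
    [[0, 0, 2], [0, 0, 0]]
  ]
}}

```text
t: 10.25
eef_pos: [552.3, -22.9, 183.7]
eef_rot: [2.103, 2.331, 0.003]
ft_force: [-2.9, 2.7, 14.6]
gripper_width: 0.407
grip_force: 61.3
```

{"name": "servo_tool", "arguments": {
  "deltas": [
    [[0, 0, 1], [0, 0, 0]],
    [[0, 0, 2], [0, 0, 0]],
    [[0, 0, 2], [0, 0, 0]],
    [[0, 0, 2], [0, 0, 0]]
  ]
}}

```text
t: 10.65
eef_pos: [552.5, -22.9, 183.2]
eef_rot: [2.102, 2.331, 0.004]
ft_force: [-6.1, 5.5, 24.1]
gripper_width: 0.405
grip_force: 62.4
```

The force climbs while the motion stops at about 7.3 mm of travel, so the pipe is at or very near home. I'll release, back off, and check the height.

{"name": "servo_tool", "arguments": {
  "deltas": [
    [[0, 0, -1], [0, 0, 0]],
    [[0, 0, -1], [0, 0, 0]],
    [[0, 0, -1], [0, 0, 0]],
    [[0, 0, -1], [0, 0, 0]],
    [[0, 0, -1], [0, 0, 0]],
    [[0, 0, -1], [0, 0, 0]],
    [[0, 0, -1], [0, 0, 0]]
  ],
  "grip": 80
}}

```text
t: 11.35
eef_pos: [552.0, -23.3, 180.9]
eef_rot: [2.104, 2.332, 0.001]
ft_force: [-0.7, 0.5, 1.1]
gripper_width: 0.939
grip_force: 0.0
```

{"name": "servo_tool", "arguments": {
  "deltas": [
    [[0, 0, -8], [0, 0, 0]],
    [[0, 0, -20], [0, 0, 0]],
    [[0, 0, -35], [0, 0, 0]],
    [[0, 0, -55], [0, 0, 0]],
    [[0, 0, -75], [0, 0, 0]],
    [[0, 0, -90], [0, 0, 0]],
    [[0, 0, -90], [0, 0, 0]],
    [[0, 0, -90], [0, 0, 0]]
  ]
}}

```text
t: 12.15
eef_pos: [551.8, -23.2, 271.0]
eef_rot: [2.104, 2.332, 0.001]
ft_force: [-0.6, 0.2, -0.5]
gripper_width: 0.935
grip_force: 0.0
```

Run:
```python
from h import *
s=bot.get_state();print(s["eef_pos"],s["ft_force"]); print(delta(*target(0,166+90,[0,0,18])))
c=bot.calibration("wrist")
im=np.ascontiguousarray(bot.snapshot("wrist")[:,:,::-1])
H=np.array(c["hand_eye"]); R0=R.from_rotvec(s["eef_rot"]).as_matrix(); K=np.array(c["mtx"])
def wp(P):
    q=H[:3,:3].T@(R0.T@(P-s["eef_pos"])-H[:3,3]); r=np.hypot(q[0],q[1]); a=np.arctan2(r,q[2]); return K[:2,2]+K[0,0]*a*q[:2]/r
w=wp(np.array([552.3,-23,240]));print(w)
for P,n in(([552.3,-23,240],0),([552.3,-23,92],1)): print(proj("side",P))
a=bot.snapshot("side")[100:250,265:365,::-1]
o=np.zeros((600,800,3),np.uint8); o[:,:400]=cv2.resize(a,(400,600),interpolation=3); o[:300,400:]=cv2.resize(im[130:280,220:420],(400,300),interpolation=3)
cv2.imwrite("pics/c3.png",o)
```

```text
[551.8029525  -23.24213441 271.01710822] [-0.62181617  0.21710993 -0.49054635]
(array([ 0.2,  0.5, -3. ]), array([ 0.1,  0. , -0.2]))
[322.13615953 232.40782897]
[[315.60426884 170.93556907]]
[[316.27770835 208.32835977]]
```

View pics/c3.png

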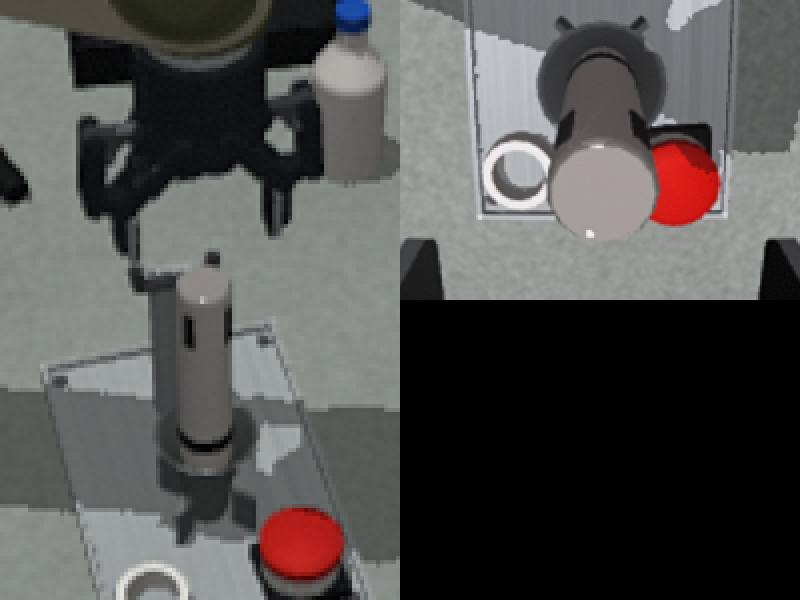

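The side crop shows the cap centre at about (316,171), matching the prediction for z=240, with the band at the rim. The wrist view puts the cap about 4 mm further to +y. I'll confirm home by pressing the cap with shut fingers.

{"name": "servo_tool", "arguments": {
  "deltas": [
    [[1, 0, -5], [0, 0, 0]],
    [[3, 0, -5], [0, 0, 0]],
    [[3, 0, -5], [0, 0, 0]],
    [[3, 0, -5], [0, 0, 0]],
    [[3, 0, -5], [0, 0, 0]],
    [[3, 0, -5], [0, 0, 0]],
    [[3, 0, 0], [0, 0, 0]],
    [[3, 0, 8], [0, 0, 0]],
    [[3, 0, 16], [0, 0, 0]],
    [[3, 0, 22], [0, 0, 0]],
    [[3, 0, 26], [0, 0, 0]],
    [[3, 0, 26], [0, 0, 0]]
  ],
  "grip": 0,
  "newtons": 40
}}

```text
t: 13.45
eef_pos: [551.4, -20.2, 244.3]
eef_rot: [-2.104, -2.332, -0.0]
ft_force: [0.1, -0.9, 0.3]
gripper_width: 0.001
grip_force: 0.0
```

{"name": "servo_tool", "arguments": {
  "deltas": [
    [[0, 0, 1], [0, 0, 0]],
    [[0, 0, 2], [0, 0, 0]],
    [[0, 0, 3], [0, 0, 0]],
    [[0, 0, 4], [0, 0, 0]],
    [[0, 0, 5], [0, 0, 0]],
    [[0, 0, 5], [0, 0, 0]],
    [[0, 0, 5], [0, 0, 0]]
  ]
}}

```text
t: 14.15
eef_pos: [551.6, -20.3, 240.0]
eef_rot: [2.104, 2.332, 0.001]
ft_force: [0.1, 0.2, 0.2]
gripper_width: -0.001
grip_force: 0.0
```

{"name": "servo_tool", "arguments": {
  "deltas": [
    [[0, 0, 1], [0, 0, 0]],
    [[0, 0, 2], [0, 0, 0]],
    [[0, 0, 3], [0, 0, 0]],
    [[0, 0, 3], [0, 0, 0]],
    [[0, 0, 3], [0, 0, 0]]
  ]
}}

```text
t: 14.65
eef_pos: [552.4, -20.5, 239.2]
eef_rot: [2.101, 2.329, 0.004]
ft_force: [-1.0, -0.6, 12.4]
gripper_width: -0.001
grip_force: 6.5
```

Contact is at about 239.7 mm. I'll press a little harder.

{"name": "servo_tool", "arguments": {
  "deltas": [
    [[0, 0, 1], [0, 0, 0]],
    [[0, 0, 2], [0, 0, 0]],
    [[0, 0, 2.5], [0, 0, 0]],
    [[0, 0, 2.5], [0, 0, 0]],
    [[0, 0, 2.5], [0, 0, 0]]
  ]
}}

```text
t: 15.15
eef_pos: [553.1, -20.6, 239.0]
eef_rot: [2.099, 2.327, 0.007]
ft_force: [-3.9, 1.1, 25.3]
gripper_width: 0.002
grip_force: 12.9
```

The stop is solid at 239 mm under 25 N, so the pipe is fully home. I'll retreat.

{"name": "servo_tool", "arguments": {
  "deltas": [
    [[0, 0, -4], [0, 0, 0]],
    [[0, 0, -15], [0, 0, 0]],
    [[0, 0, -35], [0, 0, 0]],
    [[0, 0, -60], [0, 0, 0]],
    [[0, 0, -85], [0, 0, 0]],
    [[0, 0, -110], [0, 0, 0]],
    [[0, 0, -120], [0, 0, 0]],
    [[0, 0, -120], [0, 0, 0]],
    [[0, 0, -120], [0, 0, 0]]
  ]
}}

```text
t: 16.05
eef_pos: [551.3, -20.3, 353.1]
eef_rot: [-2.103, -2.332, 0.0]
ft_force: [0.1, 0.7, -0.7]
gripper_width: 0.0
grip_force: 0.0
```

Run:
```python
from h import *
a=bot.snapshot("side")[:,:,::-1]
o=np.zeros((600,800,3),np.uint8); o[:,:400]=cv2.resize(a[100:250,265:365],(400,600),interpolation=3); o[:250,400:]=cv2.resize(a,(400,250))
o[250:500,400:]=cv2.resize(bot.snapshot("wrist")[:,:,::-1],(400,250))
cv2.imwrite("pics/c4.png",o)
```

```text
(no output)
```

View pics/c4.png

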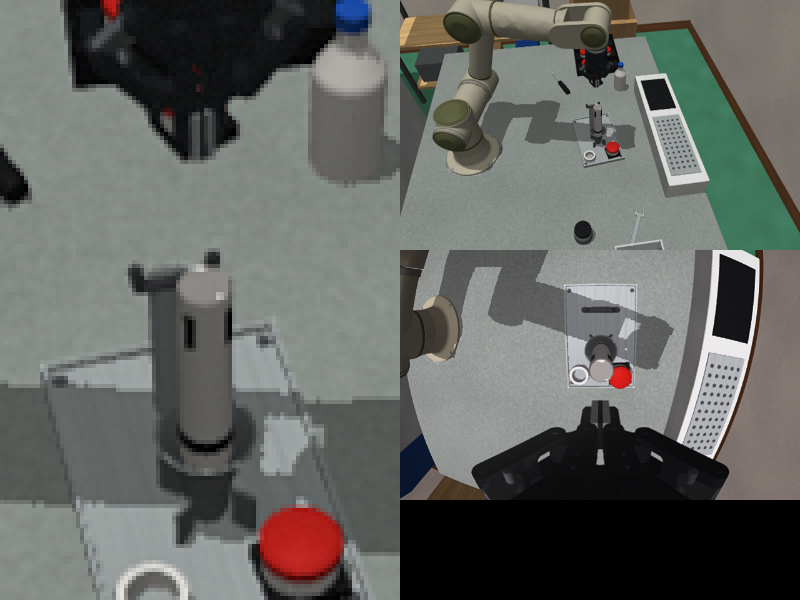

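The pipe stands upright with its cap at crop (204,285) and its band at the rim. The gripper is clear, and the pump and coupling are where they were.

```bash
python3 -c "
from cell import bot
print(bot.job_done())"
```

```text
the job is handed in; nothing more can be done
None
```

The pipe was tipped upright in the funnel, pressed down to a solid stop with its cap at about 239 mm (240 mm expected when home), and released; the bystanders I could see had not moved, and the job was handed in at about 16 s.

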